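# Press the guide bushing into the pump block

### The job

Pick up the smaller of the two brass bushings and press it, shank first, into the bore of the aluminium pump block until its collar bottoms flush on the top of the block all round. A tight seal ring in the bore has to be driven down ahead of it, so push it fully home, then let go. Leave the larger bushing standing where it is.

Things in the scene. Friction and masses are not known exactly. Their poses are not given: they have to be found in the camera images.
- small_bushing_centre (a point): Centre of the smaller brass bushing: loose, round, 54 mm tall, 0.16-0.24 kg, standing shank down on the bench, left or right of the block. Shank 24 mm wide, 24 mm long, foot tapered 3 mm all round over 5 mm; above it a collar 40 mm wide, 30 mm tall, with a 12 mm hole in its top. The shoulder (collar underside) is 3 mm below this point, foot 27 mm below, top 27 mm above. z up its axis; yaw is arbitrary.
- large_bushing_centre (a point): Centre (half-way up, on the axis) of the larger brass bushing, of the same form and height (54 mm): collar 55 mm and shank 38 mm wide. Too big for the bore. Stands on the bench on the other side of the block.
- bore (a point): Centre of the bore's mouth, level with the top face of the aluminium pump block (80 x 100 mm, 36 mm tall, with low side feet), fixed to the bench; z up. The bore is 26.5 mm wide, goes straight down right through, mouth countersunk by 4 mm to 34.5 mm. Seated, the small bushing's centre is 3 mm above this point, its top 30 mm above; fingertips reaching below its shoulder would strike the block.
- seal_rest (a point): Fixed point on the bore's axis 12 mm below its mouth: the start level of the top of a tight white plastic seal ring (25 mm wide, 6 mm thick) that stays where it is pushed. The bushing drops in freely until its foot meets the ring, stands 12 mm proud, and must be pushed on straight down with about 10 to 15 N, driving the ring ahead of it, until its shoulder meets the block's top.

How it is judged:
By the outcome, as a careful person would: the job done as asked, in the order asked, and still so for the second after the job is handed in, with the robot touching nothing.
It also fails if it takes over 48 s, if anything falls off the work surface, if the arm or the gripper's body presses on something with over 40 N, if the wrist force passes 120 N, or if a joint passes its speed limit or range.

### The arm

A 6-joint arm with a two-finger parallel gripper is mounted at the origin on a cart in front of the work surface, level with it; the furniture and walls round the work are solid. World frame = base frame: x ahead of the robot, y to its left, z up, the work surface at z = 0. Lengths are in m, angles in degrees, forces in N, time in s.
With the tool pointing down it reaches from about 0.25 to 0.725 m from the base axis. Payload 9.7 kg.
Tool frame: the origin (TCP) lies at the very end of the fingers, on their centre line; the grasp point (between the pads) lies grasp_offset behind it (grasp_offset is the distance from the TCP to the grasp point, in m); z points along the fingers, y is the line along which they close (so a half turn about z gives the same grasp; the last joint's range is limited). The gripper opens to 85 mm and grips with 20 to 120 N. Pads are 22 mm wide; open, the fingers measure 114 mm over their backs; the gripper's body (76 mm by 85 mm) begins 54 mm behind the grasp point. The pads swing forward as they close: fully open they stand 13 mm farther back than shut.
Start: joints at [-76.547, 4.979, 10.078, 95.1, 0, 90], TCP at [0.128, -0.535, 0.231] pointing down, gripper open.
Joint ranges: [-179.16, 179.16], [-48.56, 103.87], [-65.8, 70.77], [-126.05, 130.52], [-82.76, 87.17], [-180, 180]. Speed limits (degrees/s): [127.2, 127.2, 147.25, 180, 180, 180].

### API

Orientations are given as [roll, pitch, yaw] about the fixed x, y, z axes, in that order (R = Rz(yaw) Ry(pitch) Rx(roll)).
In Python, from workcell import get_obs, camera, calibration, job_done, recognise, cut_out, mark_of, grasp_offset gives the robot as it stands.
- The arm moves only by the tool servo_tool, never from a script. Its argument "moves" is a list of rows, each a list of 3 entries, a list of its own where there are three numbers: the turn, a rotation vector about the tool's x, y, z in degrees, then the shift along the tool's x, y, z in m, then the opening in per cent of the stroke, from 0 (shut) to 100 (fully open). In form: [[[ax, ay, az], [x, y, z], claw], ...]. A call has 1 to 12 rows; each row shifts and turns the commanded pose from where the row before left it, along the tool's axes as they then stand; what a row does not reach is not made up. A row lasts 1/10 s, in which the tool goes at most 50 mm and 8.59 degrees, less where a joint would pass 70% of its speed; a pose out of reach is approached as far as the arm can. A call is refused whole if a number of a shift passes 0.05 or a number of a turn 8.59, either way. A call with a gripper value outside its range is refused whole. The fingers move at their own pace and stop on an object; "force" is the grip in N (left out, the last holds). Time passes only in rows, so rows that do not move let the fingers close. It gives the time, the measured TCP pose, the force, the opening and the grip force at its end, in the units of the state.
- get_obs(): the state, without advancing time (a new reading comes with each control period).
- camera(name): name is "side" or "top"; returns (picture, depth): 420x560x3 uint8, red, green, blue; 420x560 float32, m along the optical axis (not along the pixel's ray), 0 where there is no reading.
- calibration(name): a dict with "camera_matrix" (3x3 intrinsics, pixels), "dist" ([k1, k2, p1, p2, k3] as OpenCV has them; the pictures are not rectified), "R" (3x3) and "t" (3): a world point X has camera coordinates R X + t. Camera axes: x right, y down, z forward; pixel columns grow to the right and rows downward; lengths in m; the calibration is good to about 2 mm. A picture is of the moment at which its call begins. calibration takes no time and is no camera call.
- job_done(): hands the job in; it is judged then, once.
Trained networks look in the newest picture that a camera, given by its name, has taken for a name from the list of things; names that differ only in an ending like _2 or _b are one class to them, and where a whole thing is asked for, a point or a joint stands for the part that bears it (a point fixed in the world has none). Each returns a list of dicts, best first, with "score" (0 to 1); they miss things now and then, are a little off and sometimes report something else, mostly with a low value. They report only what shows in the picture. A call takes as long as a camera call.
- recognise(name, camera): "xyz" ([x, y, z] in m, in the coordinates of the camera as it stood for that picture, good to about 4 mm: the middle of the surface that is visible of it).
- cut_out(name, camera): "mask" (420x560 bool, what is visible of it).
- mark_of(name, camera): "xyz" ([x, y, z] in m, in the coordinates of the camera as it stood for that picture, good to about 4 mm: a listed point, or the origin of a listed thing).
The state is a dict: "time": time; "q": joint angles; "qd": joint speeds; "joint_efforts": joint torques, N m; "ee_pos": TCP position; "tcp_rot": TCP orientation; "wrist_force": force on the tool from outside, world axes, zero at the start; "torque": the same for the moment, N m; "opening": finger opening in m; "grasp_force": force on a finger pad.
Only numpy, scipy, OpenCV 4.12 (cv2) and the standard library are available. Lean on these libraries where they do the work, as an engineer would, in place of code of your own. Each camera call takes 0.05 s, during which the arm holds its last target. There are 200 camera calls.

## Working session

There is one attempt and no reset: what is moved stays moved. The work goes in short steps, Python scripts to look and compute and a tool call to move; the robot and the scene stay as the last step left them, time stands still between calls to the robot, and variables do not carry over. Pictures are saved under pics/ and viewed, at most 10 in all, crops included, and the job is handed in when it is done.

Besides the shell and the picture viewer there is one more tool, called after "Request:" by a JSON object that holds its "op" and its "data", one argument or row to a line. servo_tool: Moves the arm, as the interface text tells. Its arguments: {"type":"object","properties":{"moves":{"type":"array"},"force":{"type":"number"}},"required":["moves"]}

```bash
mkdir -p pics; cat > h.py <<'E'
import numpy as np, cv2
from workcell import *
def w(name,p):
    c=calibration(name); return np.array(c["R"]).T@(np.array(p)-np.array(c["t"]))
def pts(name,mask,depth):
    c=calibration(name); v,u=np.nonzero(mask&(depth>0)); z=depth[v,u]
    n=cv2.undistortPoints(np.stack([u,v],1).astype(float)[:,None],np.array(c["camera_matrix"]),np.array(c["dist"]))[:,0]
    P=np.c_[n*z[:,None],z]; return (P-np.array(c["t"]))@np.array(c["R"])
E
python3 - <<'E'
from h import *
np.set_printoptions(precision=4,suppress=True)
o=get_obs(); print(o, grasp_offset if not callable(grasp_offset) else grasp_offset())
ims=[]
for n in("top","side"):
    im,d=camera(n); ims.append(im); c=calibration(n); print(n,"cam",-np.array(c["R"]).T@np.array(c["t"]))
    for t in("small_bushing_centre","large_bushing_centre","bore"):
        for m in mark_of(t,n)[:2]: print(n,t,round(m["score"],2),w(n,m["xyz"]))
a=np.vstack(ims); a=cv2.resize(np.hstack(ims),(800,300)); cv2.imwrite("pics/a.png",a[:,:,::-1])
E
```

```text
{'time': 0.0, 'q': array([-76.549 ,   5.0112,  10.0347,  95.1002,   0.0015,  90.0004]), 'qd': array([-0.0897, -0.0203, -0.0605, -0.073 , -0.1123,  0.0489]), 'joint_efforts': array([  0.0017, -52.0392,  46.48  ,   0.0164,   0.0002,  -0.    ]), 'ee_pos': array([ 0.1279, -0.5347,  0.2306]), 'tcp_rot': array([-179.9233,   -0.0015,   13.4506]), 'wrist_force': array([-0.0229,  0.2382, -0.248 ]), 'torque': array([-0.0379, -0.0046,  0.011 ]), 'grasp_force': 0.0, 'opening': 0.08500435553691371} 0.0187
top cam [ 0.3072 -0.0127  1.299 ]
top small_bushing_centre 0.78 [0.4861 0.3181 0.0265]
top large_bushing_centre 0.86 [ 0.4736 -0.2833  0.0264]
top bore 0.61 [ 0.4758 -0.0557  0.0385]
side cam [-0.068   0.7761  1.054 ]
side small_bushing_centre 0.69 [0.4861 0.3224 0.0224]
side large_bushing_centre 0.75 [ 0.4685 -0.2898  0.0281]
side bore 0.63 [ 0.4749 -0.0533  0.0372]
```

View pics/a.png

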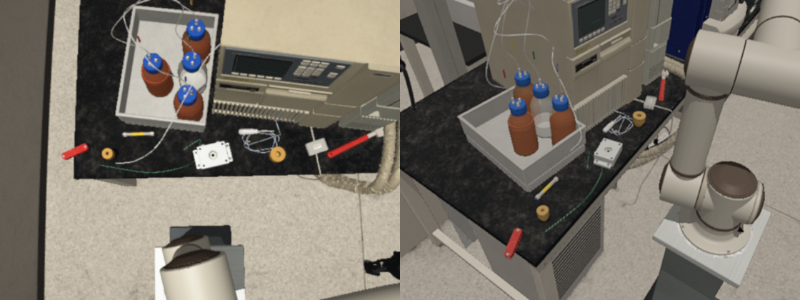

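The picture shows the small bushing at left (108,153) in the top view, the block at (212,155), and the large bushing at (278,155). A tray and an instrument stand behind them. I'll refine the positions with masks and depth.

```bash
python3 - <<'E'
from h import *
np.set_printoptions(precision=4,suppress=True)
im,d=camera("top")
allp=pts("top",np.ones(d.shape,bool),d)
for t in("small_bushing_centre","large_bushing_centre","bore"):
    r=mark_of(t,"top"); 
    if not r: continue
    p=w("top",r[0]["xyz"]); print(t,p)
    near=allp[np.hypot(*(allp[:,:2]-p[:2]).T)<0.08]
    if "bush" in t:
        s=near[(near[:,2]>0.045)&(near[:,2]<0.065)]; (c,R)=cv2.minEnclosingCircle(s[:,:2].astype(np.float32)); print(" top",np.median(s[:,2]),"mean",s[:,:2].mean(0),"circ",c,R,len(s))
    else:
        s=near[(near[:,2]>0.03)&(near[:,2]<0.045)]; print(" blk",np.median(s[:,2]),cv2.minAreaRect(s[:,:2].astype(np.float32)),s[:,:2].mean(0))
        hl=near[(np.hypot(*(near[:,:2]-p[:2]).T)<0.02)&(near[:,2]<0.031)]; print(" hole",len(hl),hl.mean(0) if len(hl) else 0)
# obstacles: height map along the way
for y in np.arange(0.40,-0.40,-0.05):
    q=allp[(abs(allp[:,1]-y)<0.025)&(allp[:,0]>0.3)&(allp[:,2]>0.06)&(allp[:,2]<0.6)]
    print(round(y,2),"min x of >6cm", q[:,0].min() if len(q) else None, end="; ")
a=im[120:260,80:480]; cv2.imwrite("pics/b.png",cv2.resize(a,(800,280),interpolation=cv2.INTER_CUBIC)[:,:,::-1])
E
```

```text
small_bushing_centre [0.4862 0.3198 0.0251]
 top 0.05461804426127814 mean [0.4866 0.3179] circ (0.48787394165992737, 0.3182353377342224) 0.0209562499076128 192
large_bushing_centre [ 0.4703 -0.2835  0.0279]
 top 0.054733702637529705 mean [ 0.4717 -0.2847] circ (0.47167807817459106, -0.2851586639881134) 0.028505798429250717 338
bore [ 0.4772 -0.0529  0.0403]
 blk 0.03686733049886538 ((0.48838117718696594, -0.0514211505651474), (0.10561801493167877, 0.10316754132509232), 11.570098876953125) [ 0.4768 -0.055 ]
 hole 91 [ 0.4764 -0.0553 -0.0453]
0.4 min x of >6cm None; 0.35 min x of >6cm None; 0.3 min x of >6cm 0.4694105692460191; 0.25 min x of >6cm 0.4228794643941999; 0.2 min x of >6cm 0.42256474577545383; 0.15 min x of >6cm 0.42919971131683526; 0.1 min x of >6cm 0.46611299589613275; 0.05 min x of >6cm 0.533351324829658; 0.0 min x of >6cm 0.5622806289890773; -0.05 min x of >6cm 0.5630251646398078; -0.1 min x of >6cm 0.6217929506824649; -0.15 min x of >6cm 0.6148311028624568; -0.2 min x of >6cm 0.6036654495196571; -0.25 min x of >6cm 0.4569480956584858; -0.3 min x of >6cm 0.4619680413080448; -0.35 min x of >6cm 0.5844072623168731;
```

View pics/b.png

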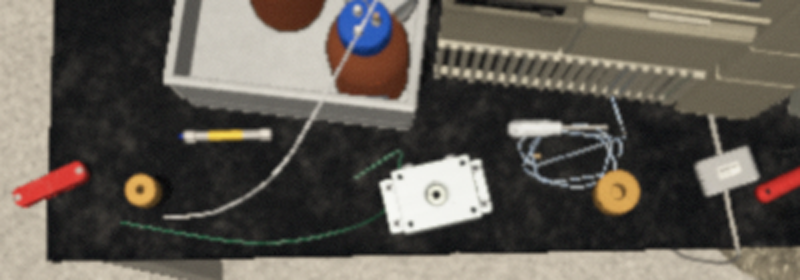

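The crop shows the small bushing at (143,190), the bore at (436,195) in a white block, and a white tube curving from (380,0) to (165,215), with the tube's end near the small bushing. I need the tube's and tray's heights.

```bash
python3 - <<'E'
from h import *
np.set_printoptions(precision=3,suppress=True)
im,d=camera("top")
P=pts("top",np.ones(d.shape,bool),d)
s=P[(P[:,0]>0.38)&(P[:,0]<0.72)&(P[:,1]>-0.12)&(P[:,1]<0.4)&(P[:,2]>0.01)]
xs=np.arange(0.38,0.73,0.02); ys=np.arange(0.4,-0.12,-0.02)
print("max z mm; cols y",(ys*100).round().astype(int))
for x in xs[::-1]:
    print(int(round(x*1000)),[int(1000*max([q for q in s[(abs(s[:,0]-x)<.01)&(abs(s[:,1]-y)<.01)][:,2]],default=0)) for y in ys])
# tube: fine
t=P[(P[:,2]>0.055)&(P[:,2]<0.5)&(P[:,0]>0.40)&(P[:,0]<0.54)&(P[:,1]>0.02)&(P[:,1]<0.3)]
print(len(t)); print(t[np.argsort(t[:,1])][::12])
E
```

```text
max z mm; cols y [ 40  38  36  34  32  30  28  26  24  22  20  18  16  14  12  10   8   6
   4   2   0  -2  -4  -6  -8 -10]
720 [0, 0, 0, 0, 0, 0, 0, 138, 142, 46, 47, 194, 543, 275, 267, 267, 197, 192, 267, 268, 270, 266, 370, 367, 589, 588]
700 [0, 0, 0, 0, 0, 0, 0, 143, 140, 48, 49, 171, 543, 545, 267, 215, 179, 0, 214, 264, 264, 353, 356, 589, 588, 589]
680 [0, 0, 0, 0, 0, 0, 0, 140, 134, 48, 48, 48, 48, 548, 196, 48, 46, 0, 0, 0, 342, 347, 142, 589, 589, 588]
660 [0, 0, 0, 0, 0, 0, 0, 140, 47, 48, 48, 50, 49, 548, 550, 47, 47, 208, 269, 272, 343, 203, 142, 588, 589, 588]
640 [0, 0, 0, 0, 10, 0, 0, 140, 49, 48, 47, 48, 49, 49, 551, 551, 193, 267, 282, 410, 337, 214, 139, 588, 588, 589]
620 [0, 0, 0, 0, 0, 0, 135, 141, 138, 48, 49, 48, 47, 48, 50, 550, 541, 494, 460, 404, 269, 214, 141, 313, 419, 577]
600 [0, 0, 0, 0, 0, 0, 134, 139, 141, 142, 141, 143, 140, 140, 138, 136, 535, 507, 322, 326, 265, 199, 139, 0, 0, 0]
580 [0, 0, 0, 0, 0, 0, 0, 12, 0, 0, 0, 136, 137, 141, 138, 141, 141, 308, 319, 199, 182, 141, 140, 0, 0, 0]
560 [0, 0, 0, 0, 0, 0, 18, 18, 19, 19, 19, 18, 18, 0, 0, 10
[... 379 characters left out ...]
, 0, 0, 18, 44, 41, 41, 43, 43, 43]
460 [0, 0, 0, 0, 56, 39, 0, 10, 0, 0, 0, 0, 0, 278, 274, 0, 0, 0, 0, 16, 42, 42, 44, 44, 43, 42]
440 [0, 0, 0, 0, 0, 0, 0, 0, 0, 0, 0, 294, 292, 285, 0, 0, 10, 0, 0, 0, 21, 41, 41, 41, 43, 41]
420 [0, 0, 0, 0, 0, 0, 0, 0, 0, 304, 299, 297, 0, 0, 0, 0, 0, 0, 0, 0, 10, 38, 0, 0, 0, 0]
400 [0, 0, 0, 0, 0, 0, 0, 0, 0, 0, 0, 0, 0, 0, 0, 0, 0, 0, 0, 0, 0, 0, 0, 0, 0, 0]
380 [0, 0, 0, 0, 0, 0, 0, 0, 0, 0, 0, 0, 0, 0, 0, 0, 0, 0, 0, 0, 0, 0, 0, 0, 0, 0]
120
[[0.54  0.07  0.29 ]
 [0.526 0.08  0.288]
 [0.507 0.092 0.279]
 [0.487 0.107 0.273]
 [0.47  0.122 0.275]
 [0.453 0.14  0.279]
 [0.442 0.154 0.282]
 [0.431 0.169 0.29 ]
 [0.425 0.188 0.298]
 [0.424 0.209 0.293]]
```

Request:
{"op": "servo_tool", "data": {
  "moves": [
    [[0,0,-8.5],[0,0,0],100],
    [[0,0,-8.5],[0,0,0],100],
    [[0,0,-8.5],[0,0,0],100],
    [[0,0,-8.5],[0,0,0],100],
    [[0,0,-8.5],[0,0,0],100],
    [[0,0,-8.5],[0,0,0],100],
    [[0,0,-8.5],[0,0,0],100],
    [[0,0,-8.5],[0,0,0],100],
    [[0,0,-8.5],[0,0,0],100]
  ],
  "force": 80
}}

```text
time: 1.55
ee_pos: [0.128, -0.5349, 0.2313]
tcp_rot: [180.0, 0.0, 90.3]
wrist_force: [0.2, 0.4, 0.5]
opening: 0.0851
grasp_force: 0.0
```

Request:
{"op": "servo_tool", "data": {
  "moves": [
    [[0,0,0],[0.036,0.015,0],100],
    [[0,0,0],[0.036,0.015,0],100],
    [[0,0,0],[0.036,0.015,0],100],
    [[0,0,0],[0.036,0.015,0],100],
    [[0,0,0],[0.036,0.015,0],100],
    [[0,0,0],[0.036,0.015,0],100],
    [[0,0,0],[0.036,0.015,0],100],
    [[0,0,0],[0.036,0.015,0],100],
    [[0,0,0],[0.036,0.015,0],100],
    [[0,0,0],[0.036,0.015,0],100],
    [[0,0,0],[0.036,0.015,0],100],
    [[0,0,0],[0.036,0.015,0],100]
  ]
}}

```text
time: 2.75
ee_pos: [0.3086, -0.1015, 0.2316]
tcp_rot: [179.9, 0.0, 89.9]
wrist_force: [0.8, -0.5, 0.2]
opening: 0.0854
grasp_force: 0.0
```

Request:
{"op": "servo_tool", "data": {
  "moves": [
    [[0,0,0],[0.035,0,0],100],
    [[0,0,0],[0.035,0,0],100],
    [[0,0,0],[0.035,0,0],100],
    [[0,0,0],[0.035,0,0],100],
    [[0,0,0],[0.035,0,0],100],
    [[0,0,0],[0.035,0,0],100],
    [[0,0,0],[0.035,0,0],100],
    [[0,0,0],[0.035,0,0],100],
    [[0,0,0],[0.035,0,0],100],
    [[0,0,0],[0.035,0,0],100],
    [[0,0,0],[0.035,0,0],100],
    [[0,0,0],[0.035,0,0],100]
  ]
}}

```text
time: 3.95
ee_pos: [0.3083, 0.3185, 0.2314]
tcp_rot: [180.0, -0.0, 90.0]
wrist_force: [0.2, 0.4, -0.6]
opening: 0.0856
grasp_force: 0.0
```

```bash
python3 - <<'E'
from h import *
np.set_printoptions(precision=4,suppress=True)
o=get_obs(); print(o["time"],o["ee_pos"],o["tcp_rot"],o["q"])
ims=[]
for n in("top","side"):
    im,d=camera(n); ims.append(im)
    P=pts(n,np.ones(d.shape,bool),d)
    for c in((0.487,0.318),(0.4717,-0.2847)):
        s=P[(np.hypot(P[:,0]-c[0],P[:,1]-c[1])<.045)&(P[:,2]>0.050)&(P[:,2]<.06)]
        if len(s): print(n,s[:,2].mean(),s[:,:2].mean(0),cv2.minEnclosingCircle(s[:,:2].astype(np.float32)),len(s))
a=cv2.resize(np.hstack(ims),(800,300)); cv2.imwrite("pics/c.png",a[:,:,::-1])
E
```

```text
3.95 [0.3083 0.3185 0.2314] [179.9775  -0.018   89.9802] [ 45.9372  -9.5553  -3.9695  95.5572  -0.0037 135.957 ]
top 0.05490915142416726 [0.4868 0.3186] ((0.4873560965061188, 0.31857940554618835), 0.020458213984966278) 173
top 0.05501678096126296 [ 0.4721 -0.2847] ((0.47222355008125305, -0.28475111722946167), 0.02808140590786934) 314
side 0.05478200415619691 [0.4825 0.3209] ((0.48309242725372314, 0.3206498920917511), 0.020865563303232193) 176
side 0.05471185963608484 [ 0.4673 -0.2814] ((0.4662429094314575, -0.283043771982193), 0.02941756322979927) 166
```

View pics/c.png

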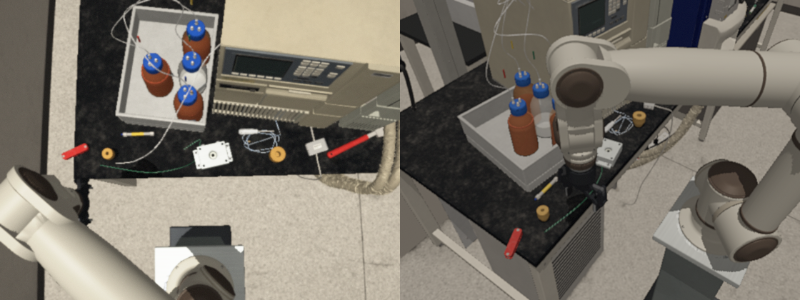

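The arm's forearm is well above the tube (the wrist is at about (585,85) in the side view). The bushing is clear at (108,153) in the top view and (543,212) in the side view. The two cameras average to about (0.485, 0.320).

Request:
{"op": "servo_tool", "data": {
  "moves": [
    [[0,0,0],[0.001,0.035,0],100],
    [[0,0,0],[0,0.035,0],100],
    [[0,0,0],[0,0.035,0],100],
    [[0,0,0],[0,0.035,0],100],
    [[0,0,0],[0,0.035,0.02],100],
    [[0,0,0],[0,0.002,0.035],100],
    [[0,0,0],[0,0,0.035],100],
    [[0,0,0],[0,0,0.035],100],
    [[0,0,0],[0,0,0.015],100],
    [[0,0,0],[0,0,0],100]
  ]
}}

```text
time: 5.05
ee_pos: [0.4847, 0.3168, 0.0896]
tcp_rot: [-179.8, 0.1, 89.9]
wrist_force: [-0.4, -0.3, 0.9]
opening: 0.0853
grasp_force: 0.0
```

```bash
python3 - <<'E'
from h import *
ims=[]
for n,c in(("top",(150,210)),("side",(200,290))):
    im,d=camera(n); K=calibration(n)
    p,_=cv2.projectPoints(np.array([[0.485,0.32,0.054]]),cv2.Rodrigues(np.array(K["R"]))[0],np.array(K["t"]),np.array(K["camera_matrix"]),np.array(K["dist"]))
    u,v=p.ravel().astype(int); print(n,u,v)
    ims.append(cv2.resize(im[max(v-50,0):v+50,max(0,u-60):u+60],(400,333),interpolation=cv2.INTER_CUBIC))
cv2.imwrite("pics/d.png",np.hstack(ims)[:,:,::-1]); print(get_obs()["ee_pos"])
E
```

```text
top 149 215
side 198 293
[0.48611686 0.31792411 0.09295557]
```

View pics/d.png

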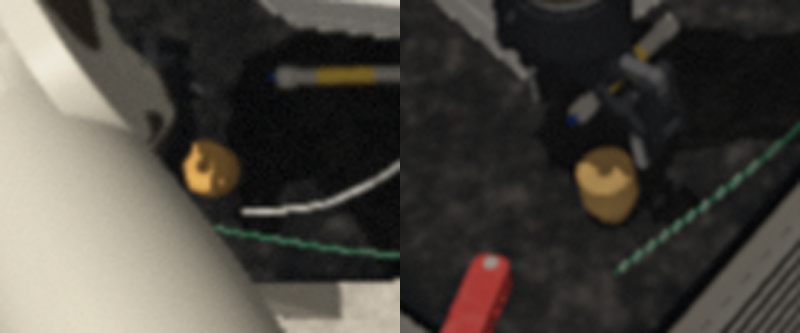

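The crops show the bushing in the clear at (210,168) in the top view and (607,185) in the side view, with the open fingers just above it. I'll go down and grip.

Request:
{"op": "servo_tool", "data": {
  "moves": [
    [[0,0,0],[0,0,0.022],100],
    [[0,0,0],[0,0,0.022],100],
    [[0,0,0],[0,0,0.012],100],
    [[0,0,0],[0,0,0.01],100],
    [[0,0,0],[0,0,0],100],
    [[0,0,0],[0,0,0],100]
  ]
}}

```text
time: 5.75
ee_pos: [0.4861, 0.3181, 0.0263]
tcp_rot: [179.9, -0.0, 90.0]
wrist_force: [-0.5, -0.1, -0.1]
opening: 0.0852
grasp_force: 0.0
```

```bash
python3 - <<'E'
from h import *
np.set_printoptions(precision=4,suppress=True)
for i in range(3):
    o=get_obs(); print(o["ee_pos"],o["tcp_rot"],o["wrist_force"]); im,d=camera("side")
P=pts("side",np.ones(d.shape,bool),d); s=P[(np.hypot(P[:,0]-.485,P[:,1]-.32)<.03)&(P[:,2]>0.05)&(P[:,2]<.06)]; print(s.mean(0),len(s))
E
```

```text
[0.4861 0.3181 0.0263] [179.9476  -0.0361  89.9548] [-0.497  -0.0876 -0.0746]
[0.4862 0.3182 0.0265] [179.93    -0.047   89.9525] [ 0.066  -0.4034 -0.7589]
[0.4862 0.3182 0.0265] [179.9256  -0.0494  89.9536] [-0.1574  0.0636  0.2604]
[0.4827 0.3254 0.0545] 139
```

Request:
{"op": "servo_tool", "data": {
  "moves": [
    [[0,0,0],[0.0015,0,0.001],100],
    [[0,0,0],[0,0,0],30],
    [[0,0,0],[0,0,0],30],
    [[0,0,0],[0,0,0],30],
    [[0,0,0],[0,0,0],30],
    [[0,0,0],[0,0,0],30],
    [[0,0,0],[0,0,0],30],
    [[0,0,0],[0,0,0],30]
  ],
  "force": 80
}}

```text
time: 6.7
ee_pos: [0.4859, 0.3194, 0.0247]
tcp_rot: [180.0, -0.0, 90.0]
wrist_force: [-0.5, -0.9, 5.1]
opening: 0.0377
grasp_force: 80.2
```

Request:
{"op": "servo_tool", "data": {
  "moves": [
    [[0,0,0],[0,0,-0.01],30],
    [[0,0,0],[0,0,-0.02],30],
    [[0,0,0],[0,0,-0.03],30],
    [[0,0,0],[0,0,-0.03],30],
    [[0,0,0],[0,-0.02,-0.01],30],
    [[0,0,0],[0,-0.03,0],30],
    [[0,0,0],[0,-0.03,0],30],
    [[0,0,0],[0,-0.03,0],30],
    [[0,0,0],[0,-0.03,0],30],
    [[0,0,0],[0,-0.02,0],30],
    [[0,0,0],[0,-0.01,0],30]
  ]
}}

```text
time: 7.8
ee_pos: [0.3142, 0.3192, 0.1245]
tcp_rot: [-180.0, 0.0, 90.0]
wrist_force: [1.0, 0.7, -2.1]
opening: 0.0381
grasp_force: 80.9
```

Request:
{"op": "servo_tool", "data": {
  "moves": [
    [[0,0,0],[-0.015,0,0],30],
    [[0,0,0],[-0.03,0,0],30],
    [[0,0,0],[-0.035,0,0],30],
    [[0,0,0],[-0.035,0,0],30],
    [[0,0,0],[-0.035,0,0],30],
    [[0,0,0],[-0.035,0,0],30],
    [[0,0,0],[-0.035,0,0],30],
    [[0,0,0],[-0.035,0,0],30],
    [[0,0,0],[-0.035,0,0],30],
    [[0,0,0],[-0.035,0,0],30],
    [[0,0,0],[-0.035,0,0],30],
    [[0,0,0],[-0.015,0,0],30]
  ]
}}

```text
time: 9.0
ee_pos: [0.315, -0.0586, 0.1245]
tcp_rot: [180.0, 0.1, 89.8]
wrist_force: [0.4, 0.4, -3.1]
opening: 0.0378
grasp_force: 80.9
```

```bash
python3 - <<'E'
from h import *
np.set_printoptions(precision=4,suppress=True)
o=get_obs(); print(o["time"],o["ee_pos"],o["tcp_rot"],o["wrist_force"],o["opening"],o["grasp_force"])
for n in("top","side"):
    im,d=camera(n)
    for m in mark_of("bore",n)[:2]: print(n,"bore",m["score"],w(n,m["xyz"]))
    for m in mark_of("small_bushing_centre",n)[:2]: print(n,"small",m["score"],w(n,m["xyz"]))
    P=pts(n,np.ones(d.shape,bool),d)
    s=P[(abs(P[:,0]-.477)<.08)&(abs(P[:,1]+.055)<.08)&(P[:,2]>0.033)&(P[:,2]<.048)]
    print(n,"block",np.median(s[:,2]),s.mean(0),cv2.minAreaRect(s[:,:2].astype(np.float32)))
    K=calibration(n); p,_=cv2.projectPoints(np.array([[0.476,-0.054,0.036]]),cv2.Rodrigues(np.array(K["R"]))[0],np.array(K["t"]),np.array(K["camera_matrix"]),np.array(K["dist"]))
    u,v=p.ravel().astype(int); print(n,u,v)
    cv2.imwrite(f"pics/e_{n}.png",cv2.resize(im[v-40:v+40,u-40:u+40],(400,400),interpolation=cv2.INTER_CUBIC)[:,:,::-1])
cv2.imwrite("pics/e.png",np.hstack([cv2.imread("pics/e_top.png"),cv2.imread("pics/e_side.png")]))
E
```

```text
9.0 [ 0.315  -0.0586  0.1245] [179.9913   0.0515  89.7747] [ 0.4029  0.3677 -3.092 ] 0.037809423696791716 80.88872909545898
top block 0.03706539033417977 [ 0.4764 -0.0552  0.0373] ((0.47866350412368774, -0.05499517172574997), (0.08437316119670868, 0.10003696382045746), 11.539337158203125)
top 296 216
side bore 0.85 [ 0.4736 -0.0522  0.0362]
side small 0.6 [ 0.3141 -0.0551  0.1253]
side block 0.03683181915872181 [ 0.4721 -0.0534  0.037 ] ((0.473137766122818, -0.05513862520456314), (0.08163651823997498, 0.1052616760134697), 12.280961036682129)
side 289 208
```

View pics/e.png

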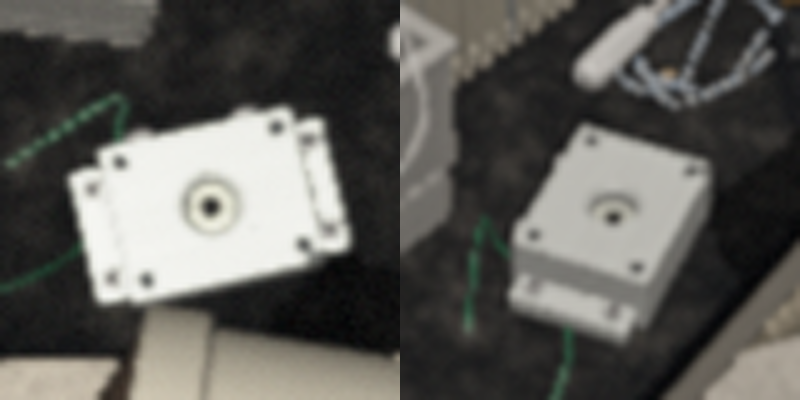

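In the crops the bore is plain in both views, at (211,207) in the top one and (613,212) in the side one, with the white ring inside. I'll go above it and take one close look.

Request:
{"op": "servo_tool", "data": {
  "moves": [
    [[0,0,0],[0.004,0.015,0],30],
    [[0,0,0],[0,0.03,0],30],
    [[0,0,0],[0,0.03,0],30],
    [[0,0,0],[0,0.03,0],30],
    [[0,0,0],[0,0.03,0.01],30],
    [[0,0,0],[0,0.024,0.02],30],
    [[0,0,0],[0,0,0.02],30],
    [[0,0,0],[0,0,0],30],
    [[0,0,0],[0,0,0],30]
  ]
}}

```text
time: 10.2
ee_pos: [0.474, -0.0509, 0.0744]
tcp_rot: [-179.9, -0.0, 90.0]
wrist_force: [0.4, -0.5, -1.7]
opening: 0.0382
grasp_force: 81.2
```

```bash
python3 - <<'E'
from h import *
np.set_printoptions(precision=4,suppress=True)
o=get_obs(); print(o["time"],o["ee_pos"],o["tcp_rot"],o["wrist_force"],o["opening"])
from math import *
out=[]
for n in("top","side"):
    im,d=camera(n); K=calibration(n); R=np.array(K["R"]);t=np.array(K["t"]);A=np.array(K["camera_matrix"]);D=np.array(K["dist"])
    u0,v0={"top":(296,216),"side":(289,208)}[n]; uv=np.array({"top":(211,207),"side":(213,210)}[n])/5-0.4+np.array([u0-40,v0-40])
    r=R.T@np.append(cv2.undistortPoints(uv.reshape(1,1,2),A,D).ravel(),1); c=-R.T@t; print(n,"bore@.036",c+r*(0.036-c[2])/r[2])
    for m in mark_of("small_bushing_centre",n)[:1]: print(n,"small",m["score"],w(n,m["xyz"]))
    P=pts(n,np.ones(d.shape,bool),d)
    for m in cut_out("small_bushing_centre",n)[:1]:
        v,u=np.nonzero(m["mask"]); q=pts(n,m["mask"],d); print(n,"mask",m["score"],len(u),u.min(),u.max(),v.min(),v.max(),"surf",np.median(q,axis=0))
    out.append(cv2.resize(im[v0-45:v0+35,u0-40:u0+40],(400,400),interpolation=cv2.INTER_CUBIC))
cv2.imwrite("pics/f.png",np.hstack(out)[:,:,::-1])
E
```

```text
10.2 [ 0.474  -0.0509  0.0744] [-179.9387   -0.0066   90.0292] [ 0.3798 -0.5224 -1.7116] 0.0381870051545112
top bore@.036 [ 0.4749 -0.0561  0.036 ]
side bore@.036 [ 0.4697 -0.0514  0.036 ]
side small 0.51 [ 0.4735 -0.0505  0.0749]
side mask 0.63 180 284 294 187 207 surf [ 0.4706 -0.0407  0.1021]
```

View pics/f.png

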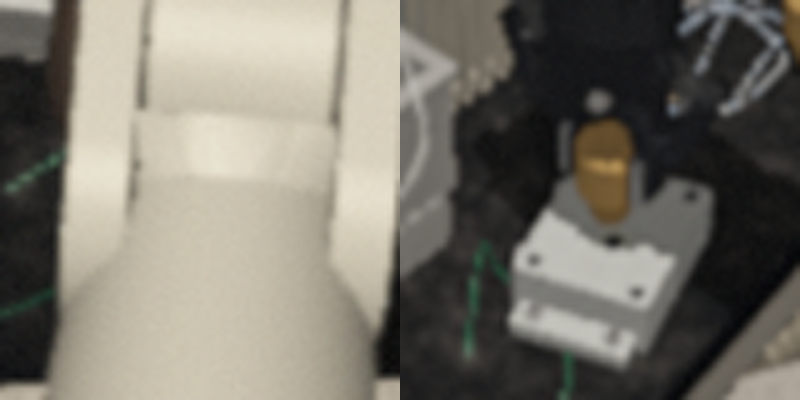

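The side crop shows the held bushing upright between the pads (collar centre about (604,155), foot about (611,213)), with the bore mouth just below it at about (613,237). I'll compare it with the projected model.

```bash
python3 - <<'E'
from h import *
np.set_printoptions(precision=2,suppress=True)
im,d=camera("side"); n="side"; K=calibration(n); R=np.array(K["R"]);t=np.array(K["t"]);A=np.array(K["camera_matrix"]);D=np.array(K["dist"])
pr=lambda X:cv2.projectPoints(np.array(X,float),cv2.Rodrigues(R)[0],t,A,D)[0].reshape(-1,2)
o=get_obs()["ee_pos"]; foot=o[2]-.0247; print(o)
# brass pixels by colour
hsv=cv2.cvtColor(im,cv2.COLOR_RGB2HSV); m=cv2.inRange(hsv,(8,90,40),(28,255,255)); m[:170]=0;m[225:]=0;m[:,:270]=0;m[:,310:]=0
for v in range(183,214):
    u=np.nonzero(m[v])[0]
    if len(u): print(v,u.min(),u.max(),(u.min()+u.max())/2)
a=np.linspace(0,2*np.pi,60)
ring=lambda r,z:pr(np.c_[o[0]+r*np.cos(a),o[1]+r*np.sin(a),0*a+z])
for nm,r,z in(("top",.02,foot+.054),("shoulder",.02,foot+.024),("shank",.012,foot+.010),("foot",.009,foot)):
    q=ring(r,z); print(nm,"u",q[:,0].min(),q[:,0].max(),"v",q[:,1].min(),q[:,1].max())
print("bore pixel for axis under TCP",pr([[o[0],o[1],.036]]),"dpx per mm x,y,z",pr([[o[0]+.01,o[1],.036]])-pr([[o[0],o[1],.036]]),pr([[o[0],o[1]+.01,.036]])-pr([[o[0],o[1],.036]]))
E
```

```text
[ 0.47 -0.05  0.08]
187 287 292 289.5
188 285 294 289.5
189 285 294 289.5
190 284 294 289.0
191 284 295 289.5
192 284 295 289.5
193 284 295 289.5
194 284 294 289.0
195 284 294 289.0
196 284 294 289.0
197 284 294 289.0
198 284 294 289.0
199 284 294 289.0
200 285 294 289.5
201 285 294 289.5
202 286 294 290.0
203 287 294 290.5
204 287 294 290.5
205 288 294 291.0
206 288 293 290.5
207 290 291 290.5
top u 282.9293115073941 297.62183583359825 v 186.2744239858719 196.45248224587706
shoulder u 282.8503670178373 297.31589374155163 v 194.1072063656977 204.28475402141726
shank u 285.6867650775087 294.303037947948 v 199.68538726554237 205.7904376480065
foot u 286.7181737823567 293.14724855515357 v 202.96268951907135 207.5405377596683
bore pixel for axis under TCP [[289.84 208.82]] dpx per mm x,y,z [[-2.92 -1.46]] [[-2.    2.09]]
```

Request:
{"op": "servo_tool", "data": {
  "moves": [
    [[0,0,0],[-0.003,0,0.004],30],
    [[0,0,0],[0,0,0.005],30],
    [[0,0,0],[0,0,0.005],30],
    [[0,0,0],[0,0,0.004],30],
    [[0,0,0],[0,0,0],30]
  ]
}}

```text
time: 11.05
ee_pos: [0.4741, -0.0549, 0.0555]
tcp_rot: [-180.0, 0.0, 89.9]
wrist_force: [0.6, -0.3, -2.7]
opening: 0.0382
grasp_force: 81.2
```

Request:
{"op": "servo_tool", "data": {
  "moves": [
    [[0,0,0],[0,0,0.002],30],
    [[0,0,0],[0,0,0.002],30],
    [[0,0,0],[0,0,0.001],30],
    [[0,0,0],[0,0,0],30]
  ]
}}

```text
time: 11.45
ee_pos: [0.4745, -0.0548, 0.0513]
tcp_rot: [180.0, 0.0, 90.0]
wrist_force: [1.3, -1.7, -4.0]
opening: 0.0383
grasp_force: 81.2
```

```bash
python3 - <<'E'
from workcell import *
for i in range(4): o=get_obs(); print(o["ee_pos"].round(4),o["wrist_force"].round(1),o["torque"].round(2)); camera("side")
E
```

```text
[ 0.4745 -0.0548  0.0513] [ 1.3 -1.7 -4. ] [-0.51 -0.27 -0.03]
[ 0.4745 -0.0548  0.0513] [ 1.6 -2.5 -4.5] [-0.47 -0.36  0.03]
[ 0.4745 -0.0548  0.0513] [ 2.4 -2.4 -3.4] [-0.52 -0.36  0.  ]
[ 0.4745 -0.0548  0.0513] [ 1.6 -2.  -2.2] [-0.54 -0.4  -0.04]
```

Request:
{"op": "servo_tool", "data": {
  "moves": [
    [[0,0,0],[-0.001,0.0008,0],30],
    [[0,0,0],[0,0,0.002],30],
    [[0,0,0],[0,0,0],30],
    [[0,0,0],[0,0,0],30]
  ]
}}

```text
time: 12.05
ee_pos: [0.475, -0.0555, 0.0491]
tcp_rot: [-180.0, -0.0, 90.0]
wrist_force: [-0.4, -0.0, -2.0]
opening: 0.0379
grasp_force: 81.2
```

Request:
{"op": "servo_tool", "data": {
  "moves": [
    [[0,0,0],[0,0,0.002],30],
    [[0,0,0],[0,0,0.002],30],
    [[0,0,0],[0,0,0.002],30],
    [[0,0,0],[0,0,0],30]
  ],
  "force": 110
}}

```text
time: 12.45
ee_pos: [0.4752, -0.0556, 0.0441]
tcp_rot: [180.0, -0.0, 90.0]
wrist_force: [-3.7, 0.8, 6.5]
opening: 0.0373
grasp_force: 111.4
```

Request:
{"op": "servo_tool", "data": {
  "moves": [
    [[0,0,0],[0,-0.0003,0.002],30],
    [[0,0,0],[0,0,0.002],30],
    [[0,0,0],[0,0,0.001],30],
    [[0,0,0],[0,0,0],30]
  ]
}}

```text
time: 12.85
ee_pos: [0.4751, -0.0556, 0.0393]
tcp_rot: [179.9, -0.0, 90.0]
wrist_force: [-3.4, 1.0, 6.9]
opening: 0.0376
grasp_force: 111.4
```

Request:
{"op": "servo_tool", "data": {
  "moves": [
    [[0,0,0],[0,-0.0003,0.001],30],
    [[0,0,0],[0,0,0.001],30],
    [[0,0,0],[0,0,0.001],30],
    [[0,0,0],[0,0,0],30],
    [[0,0,0],[0,0,0],30]
  ]
}}

```text
time: 13.35
ee_pos: [0.4752, -0.0556, 0.0368]
tcp_rot: [179.9, -0.0, 90.0]
wrist_force: [-3.4, 0.6, 10.3]
opening: 0.0375
grasp_force: 112.7
```

Request:
{"op": "servo_tool", "data": {
  "moves": [
    [[0,0,0],[0,-0.0003,0.0007],30],
    [[0,0,0],[0,0,0.0007],30],
    [[0,0,0],[0,0,0],30],
    [[0,0,0],[0,0,0],30]
  ]
}}

```text
time: 13.75
ee_pos: [0.4751, -0.0556, 0.0367]
tcp_rot: [179.8, 0.0, 90.0]
wrist_force: [-7.8, 1.2, 20.9]
opening: 0.0376
grasp_force: 113.2
```

Request:
{"op": "servo_tool", "data": {
  "moves": [
    [[0,0,0],[0,0.001,-0.0012],30],
    [[0,0,0],[0,0,0],100],
    [[0,0,0],[0,0,0],100],
    [[0,0,0],[0,0,0],100],
    [[0,0,0],[0,0,0],100],
    [[0,0,0],[0,0,0],100],
    [[0,0,0],[0,0,0],100]
  ]
}}

```text
time: 14.45
ee_pos: [0.4752, -0.0557, 0.035]
tcp_rot: [-180.0, -0.0, 90.0]
wrist_force: [-0.7, -0.7, -0.3]
opening: 0.0854
grasp_force: 0.0
```

Request:
{"op": "servo_tool", "data": {
  "moves": [
    [[0,0,0],[0,0,-0.01],100],
    [[0,0,0],[0,0,-0.02],100],
    [[0,0,0],[0,0,-0.03],100],
    [[0,0,0],[0,0,-0.01],0],
    [[0,0,0],[0,0,0],0],
    [[0,0,0],[0,0,0],0],
    [[0,0,0],[0,0,0],0],
    [[0,0,0],[0,0,0],0],
    [[0,0,0],[0,0,0],0],
    [[0,0,0],[0,0,0],0]
  ]
}}

```text
time: 15.45
ee_pos: [0.4751, -0.0557, 0.1047]
tcp_rot: [-180.0, -0.0, 90.0]
wrist_force: [-0.2, -0.6, 0.3]
opening: 0.0003
grasp_force: 0.0
```

```bash
python3 - <<'E'
from h import *
np.set_printoptions(precision=4,suppress=True)
o=get_obs(); print(o["time"],o["ee_pos"],o["wrist_force"],o["opening"])
im,d=camera("side"); P=pts("side",np.ones(d.shape,bool),d)
s=P[(np.hypot(P[:,0]-.475,P[:,1]+.0555)<.035)&(P[:,2]>0.055)&(P[:,2]<.085)]; print(len(s),np.percentile(s[:,2],[10,50,90]),s.mean(0))
cv2.imwrite("pics/g.png",cv2.resize(im[158:248,244:364],(800,600),interpolation=cv2.INTER_CUBIC)[:,:,::-1])
E
```

```text
15.45 [ 0.4751 -0.0557  0.1047] [-0.1781 -0.5557  0.3096] 0.0002630393864701028
148 [0.0592 0.0659 0.0696] [ 0.472  -0.0513  0.0651]
```

View pics/g.png

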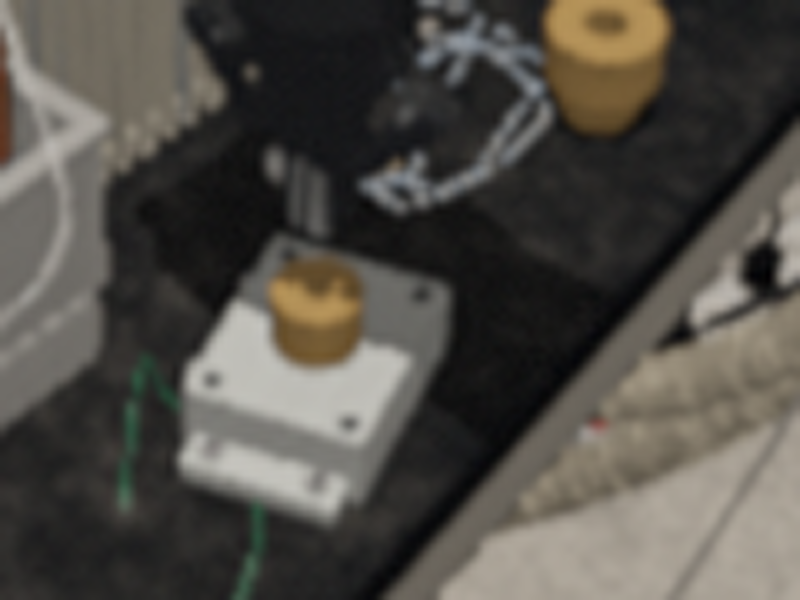

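The bushing (317,310) sits upright in the block with its collar on the face, and the large one (605,60) is untouched. I'll confirm full seating by pressing on its top with shut fingers.

Request:
{"op": "servo_tool", "data": {
  "moves": [
    [[0,0,0],[0,0,0.015],0],
    [[0,0,0],[0,0,0.015],0],
    [[0,0,0],[0,0,0.006],0],
    [[0,0,0],[0,0,0.001],0],
    [[0,0,0],[0,0,0.001],0],
    [[0,0,0],[0,0,0],0]
  ]
}}

```text
time: 16.1
ee_pos: [0.4753, -0.0557, 0.0671]
tcp_rot: [180.0, -0.0, 90.0]
wrist_force: [0.5, 0.4, 0.5]
opening: 0.0002
grasp_force: 0.0
```

Request:
{"op": "servo_tool", "data": {
  "moves": [
    [[0,0,0],[0,0,0.0007],0],
    [[0,0,0],[0,0,0.0007],0],
    [[0,0,0],[0,0,0],0]
  ]
}}

```text
time: 16.4
ee_pos: [0.4755, -0.0557, 0.0661]
tcp_rot: [180.0, 0.0, 90.0]
wrist_force: [-1.4, -0.4, 1.9]
opening: -0.0002
grasp_force: 1.1
```

Request:
{"op": "servo_tool", "data": {
  "moves": [
    [[0,0,0],[0,0,0.0007],0],
    [[0,0,0],[0,0,0.0007],0],
    [[0,0,0],[0,0,0.0005],0],
    [[0,0,0],[0,0,0],0],
    [[0,0,0],[0,0,0],0]
  ]
}}

```text
time: 16.9
ee_pos: [0.4757, -0.0558, 0.0659]
tcp_rot: [179.9, 0.0, 90.0]
wrist_force: [-6.4, -0.0, 19.0]
opening: 0.0
grasp_force: 9.2
```

Request:
{"op": "servo_tool", "data": {
  "moves": [
    [[0,0,0],[0,-0.0005,-0.003],0],
    [[0,0,0],[0,0,-0.02],0],
    [[0,0,0],[0,0,-0.03],0],
    [[0,0,0],[0,0,-0.03],0],
    [[0,0,0],[0,-0.04,-0.02],0],
    [[0,0,0],[0,-0.04,0],0],
    [[0,0,0],[0,-0.04,0],0],
    [[0,0,0],[0,-0.04,0],0],
    [[0,0,0],[0,0,0],0],
    [[0,0,0],[0,0,0],0]
  ]
}}

```text
time: 17.9
ee_pos: [0.3148, -0.0557, 0.1672]
tcp_rot: [179.9, 0.0, 89.9]
wrist_force: [-0.3, 0.7, 0.1]
opening: -0.0004
grasp_force: 0.0
```

```bash
python3 - <<'E'
from h import *
np.set_printoptions(precision=4,suppress=True)
for n in("top","side"):
    im,d=camera(n); P=pts(n,np.ones(d.shape,bool),d)
    s=P[(np.hypot(P[:,0]-.474,P[:,1]+.055)<.03)&(P[:,2]>0.061)&(P[:,2]<.085)]
    if len(s)>20:
        f=np.linalg.lstsq(np.c_[s[:,:2]-s[:,:2].mean(0),np.ones(len(s))],s[:,2],rcond=None)[0]; print(n,len(s),"top z",np.median(s[:,2]),"mean",s.mean(0),"slope",f[:2])
    v0,u0=(216,296) if n=="top" else (205,295)
    cv2.imwrite(f"pics/h_{n}.png",cv2.resize(im[v0-40:v0+40,u0-40:u0+40],(400,400),interpolation=cv2.INTER_CUBIC)[:,:,::-1])
cv2.imwrite("pics/h.png",np.hstack([cv2.imread("pics/h_top.png"),cv2.imread("pics/h_side.png")]))
E
```

```text
top 183 top z 0.06678241381481363 mean [ 0.4772 -0.0549  0.0668] slope [-0.0015 -0.0118]
side 122 top z 0.06638017565803195 mean [ 0.4733 -0.0531  0.0663] slope [-0.0071 -0.0002]
```

View pics/h.png

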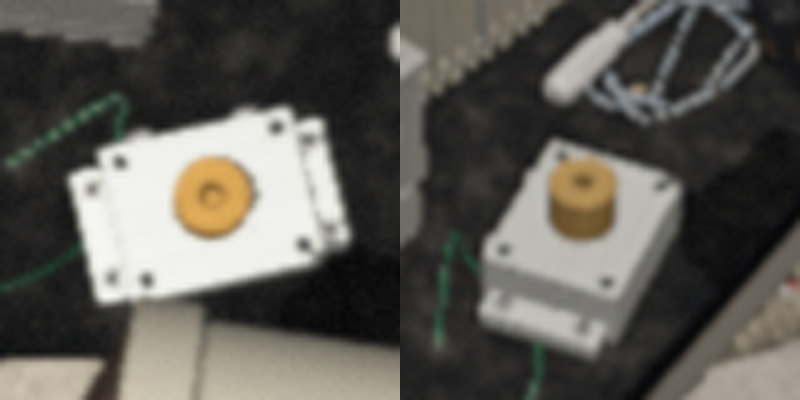

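Both views show the bushing seated level with its collar flush (213,197 in the top view, 582,198 in the side view). Its top is at about 66 mm, as it should be when fully home.

```bash
python3 -c "
from workcell import *
print(job_done())"
```

```text
the job is handed in; nothing more can be done
None
```

The smaller bushing is pressed fully home in the pump block, its top level and 66 mm above the bench as expected when seated; it is released, the larger bushing was left untouched, and the job was handed in at about 18 s.

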